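Clip the key fob's snap hook onto the counter eye

TASK

Pick up the wooden key fob with the sprung snap hook and clip the hook onto the steel eye on the counter: press its gate against the eye's near leg (the robot's left one) until the leg passes it, then draw the fob back so that the leg goes into the nose of the hook and the gate springs shut behind it. Tug it back with about 12 N to prove that it holds (never press or pull with over 22 N), then let go and leave the fob lying flat on the counter, clipped on; do not disturb the other things.

Things in the scene. Friction and masses are not known exactly. Their poses are not given: they have to be found in the camera images.
- keyfob: Wooden key fob with a rigid snap hook, about 0.15 kg, lying flat. Origin on its underside, z up, mm: wooden block x -55 to 45, y +-17, 30 high; a brass key sticks out 23 at the tail (-x). At the front (+x) the steel hook, level at z 15, of 8 mm round bar, outer size x 47 to 118, y -20 to 24: spine at y +20, nose across the front, lip along y -16 back to x 94; behind it the gate.
- grip (a point): Where to grip the fob across its y: on the block, keyfob (30, 0, 18) mm, 34 mm wide.
- mouth (a point): Middle of the stretch of the gate's outer face (keyfob (80, -19.5, 15) mm) where a bar is let in from the -y side. The bar must meet the gate at keyfob x 74 to 88 (clear of the lip) and push it in +y until the bar's centre is at keyfob y -6 to -3, 18 to 21 mm after it first touches the gate; then it goes +x past the gate's tip into the nose.
- nose: The hook's nose: the 8 mm bar across its front, keyfob x 106 to 118, y -20 to 24, rigid with the fob. Origin and axes are the keyfob's. In a tug the leg bears on its inner face (x 110); a tug of 10 to 15 N is wanted, under 8 N does not count.
- seat (a point): Point in the nose of the hook, keyfob (106, 0, 15) mm: centre of an 8 mm bar when seated against the nose's inner face (x 110). Axes as the keyfob's.
- gate (a joint): Angle of the hook's gate, rad: 0 shut (spring), grows inward, hard stop at 1.1. The gate is a straight 7 mm rod along keyfob y -16 from its hinge at x 57 to its tip at x 91.5. Pushed by the bar at x 80 it takes about 4 N to start and 8 N when 0.7 to 0.95 open; the bar can then go +x past its tip, and the gate shuts behind it.
- eye: The eye, fixed on the counter: aluminium plate (x +-30, y -65 to 25, 5 mm high) with a closed staple of 8 mm round steel bar, 50 high, in a plane along the eye's y and z. Near leg (to be hooked, on the robot's left) at y 0, far leg at y -45. The staple is clamped fast anywhere up to 5 mm ahead or behind (x -5 to +5): the pose tells the plate, not this. Over 22 N between eye and hook bends them.
- bar (a point): Middle of the slot of the eye's near leg (its axis is within 5 mm of this along x: found by feel), 15 mm above the counter, the height of the hook's bars when the fob lies there. Axes as the eye's. The fob goes on with its x along the eye's x and is pressed in the eye's -y, then drawn back in -x.
- plainfob: A second wooden fob, the same block (100 x 34 x 30 mm) but with only a thin round ring and no snap hook, lying near the first; leave it alone. Origin under the block, 5 mm ahead of its centre, x towards the ring.
- sugarjar: Glass jar, 72 mm wide, 110 high; a bystander. Origin under its centre.
- pitcher: Steel milk pitcher, 80 mm wide, 95 high, a bystander. Origin under its centre.
- saucer: White saucer, 124 mm wide, 15 high, a bystander. Origin under its centre.
- espressocup: White espresso cup, 62 mm wide, 55 high, handle on its +y side, a bystander. Origin under its centre.
- tamper: Dark steel coffee tamper, 58 mm wide, 72 high, a bystander. Origin under its centre.
- papercups: Stack of paper cups, 82 mm wide, 160 high, a bystander. Origin under its centre.
- teaspoon: Steel teaspoon 130 mm long, a bystander, lying along its x.
Not all that is in view belongs to the job. Leave any green look-alike of the keyfob alone.

How it is judged:
By the outcome, as a careful person would: the job done as asked, in the order asked, and still so for the second after the job is handed in, with the robot touching nothing.
It also fails if it takes over 64 s, if anything falls off the work surface, if the arm or the gripper's body presses on something with over 40 N, if the wrist force passes 120 N, or if a joint passes its speed limit or range.

ROBOT

A 7-joint arm with a two-finger parallel gripper is mounted at the origin on the work surface. World frame = base frame: x ahead of the robot, y to its left, z up, the work surface at z = 0. Lengths are in mm, angles in rad, forces in N, time in s.
With the tool pointing down it reaches from about 425 to 975 mm from the base axis. Payload 16.7 kg.
Tool frame: the origin (TCP) lies midway between the tips of the shut fingers; the grasp point (between the pads) lies 19 mm behind it; z points along the fingers, y is the line along which they close (so a half turn about z gives the same grasp; the last joint's range is limited). The gripper opens to 85 mm and grips with 20 to 120 N. Pads are 22 mm wide; open, the fingers measure 114 mm over their backs; the gripper's body (76 mm by 85 mm) begins 54 mm behind the grasp point. The pads swing forward as they close: fully open they stand 13 mm farther back than shut.
Start: joints at [1.02, 0.426, 0.074, 1.606, -0.034, 1.111, -0.067], TCP at [263.321, -621.481, 231.302] pointing down, gripper open.
Joint ranges: [-2.85, 2.85], [-0.5, 2.14], [-1.23, 1.37], [0.21, 2.46], [-1.02, 4.16], [0.16, 2.05], [-2.73, 2.73]. Speed limits (rad/s): [1.89, 1.89, 2.39, 2.39, 3.01, 3.01, 3.01].

INTERFACE

Orientations are given as a unit quaternion [w, x, y, z].
In Python, from plant import ctrl, eyes, ticket gives the robot as it stands.
- The arm moves only by the shell command python3 -m jog 'ROWS' [FORCE]. ROWS is a JSON object of lists of equal length, an entry for each row: "xyz": the shift along the tool's x, y, z in m, a list of three; "twist": the turn, a rotation vector about the tool's x, y, z in rad, a list of three; "claw": the finger opening in m, from 0 to 0.0854. In form: {"xyz": [[dx, dy, dz], ...], "twist": [[rx, ry, rz], ...], "claw": [claw, ...]}. A call has 1 to 8 rows; each row shifts and turns the commanded pose from where the row before left it, along the tool's axes as they then stand; what a row does not reach is not made up. A row lasts 1/8 s, in which the tool goes at most 62.5 mm and 10.7 degrees, less where a joint would pass 70% of its speed; a pose out of reach is approached as far as the arm can. A call with a gripper value outside its range is refused whole. The fingers move at their own pace and stop on an object; FORCE is the grip in N (left out, the last holds). Time passes only in rows, so rows that do not move let the fingers close. It gives the time, the measured TCP pose, the force, the opening and the grip force at its end, in the units of the state.
- ctrl.sense(): the state, without advancing time (a new reading comes with each control period).
- eyes.capture(name): name is "scene" or "top"; returns the picture (480x640x3 uint8, red, green, blue); there is no depth.
- eyes.calibration(name): a dict with "intrinsics" (3x3 intrinsics, pixels), "pose" (4x4, takes a point from camera to world coordinates). Camera axes: x right, y up, looking along -z (the intrinsics and any distortion apply to the point x, -y, -z); pixel columns grow to the right and rows downward; lengths in mm; the calibration is good to about 2 mm. A picture is of the moment at which its call begins. calibration takes no time and is no camera call.
- ticket.finish_job(): hands the job in; it is judged then, once.
The state is a dict: "time": time; "q": joint angles; "dq": joint speeds; "tau": joint torques, N m; "position": TCP position; "ee_rot": TCP orientation; "contact_force": force on the tool from outside, world axes, zero at the start; "moment": the same for the moment, N m; "gripper_width": opening from 0.0 (shut) to 1.0 (fully open); "gripper_force": force on a finger pad.
Only numpy, scipy, OpenCV 4.12 (cv2) and the standard library are available. Lean on these libraries where they do the work, as an engineer would, in place of code of your own. Each camera call takes 0.05 s, during which the arm holds its last target. There are 200 camera calls.

## Working session

There is one attempt and no reset: what is moved stays moved. The work goes in short steps, Python scripts to look and compute and a shell command to move; the robot and the scene stay as the last step left them, time stands still between calls to the robot, and variables do not carry over. Pictures are saved under pics/ and viewed, at most 10 in all, crops included, and the job is handed in when it is done.

```bash
ls; mkdir -p pics; python3 - <<'E'
from plant import ctrl,eyes
import cv2,numpy as np
np.set_printoptions(precision=3,suppress=True)
print(ctrl.sense())
for n in("scene","top"):
    im=eyes.capture(n); cv2.imwrite(f"pics/{n}0.png",im[:,:,::-1]); c=eyes.calibration(n); print(n,c)
E
```

```text
pics
{'time': 0.0, 'q': array([ 1.02 ,  0.427,  0.074,  1.607, -0.034,  1.111, -0.067]), 'dq': array([-0.001,  0.001,  0.002,  0.   , -0.001,  0.   ,  0.   ]), 'tau': array([ -0.001, -94.981,   3.76 , -46.35 ,   0.019,   0.01 ,  -0.   ]), 'position': array([ 263.161, -621.138,  230.586]), 'ee_rot': array([-0.001,  0.98 ,  0.199, -0.   ]), 'contact_force': array([ 0.13 , -0.169,  0.194]), 'moment': array([-0.011, -0.03 , -0.046]), 'gripper_force': 0.0, 'gripper_width': 1.0012116344641107}
scene {'intrinsics': array([[476.095,   0.   , 314.495],
       [  0.   , 476.095, 237.716],
       [  0.   ,   0.   ,   1.   ]]), 'pose': array([[  -0.05 ,   -0.529,    0.847, 1500.538],
       [   0.999,   -0.041,    0.033,   42.431],
       [   0.017,    0.848,    0.53 ,  631.378],
       [   0.   ,    0.   ,    0.   ,    1.   ]])}
top {'intrinsics': array([[495.981,   0.   , 322.113],
       [  0.   , 495.981, 239.314],
       [  0.   ,   0.   ,   1.   ]]), 'pose': array([[   0.014,    0.994,   -0.106,  427.176],
       [  -0.999,    0.01 ,   -0.031,   -7.501],
       [  -0.029,    0.107,    0.994, 1195.522],
       [   0.   ,    0.   ,    0.   ,    1.   ]])}
```

View pics/top0.png

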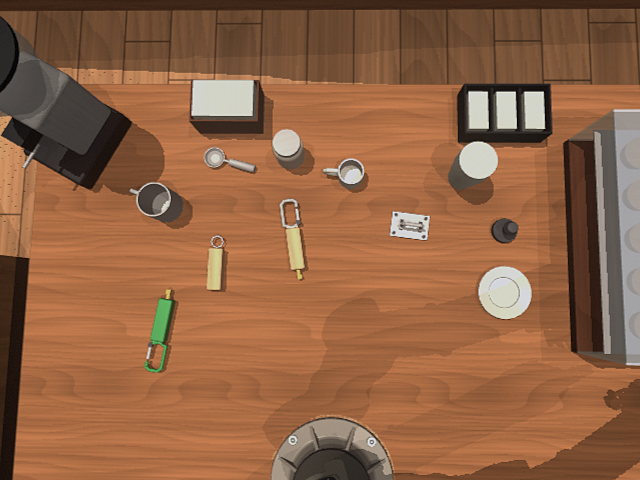

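View pics/scene0.png

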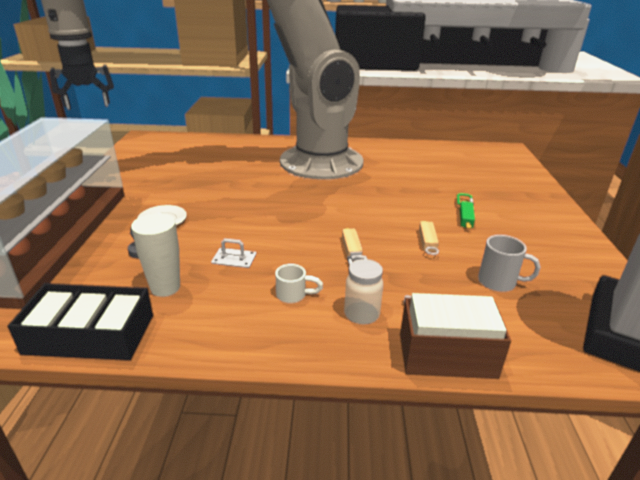

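Candidates: the wood fob with the snap hook at top (293,240), the plain fob with its ring at (216,263), and the green look-alike at (160,330). By the description I choose (293,240). The eye plate is at (410,226). Next is one close crop, with measurements.

```bash
cat > h.py <<'E'
import numpy as np, cv2
from plant import eyes,ctrl
def ray(n,uv,z):
    c=eyes.calibration(n);K=c["intrinsics"];P=c["pose"]
    uv=np.atleast_2d(np.array(uv,float))
    d=np.c_[(uv[:,0]-K[0,2])/K[0,0],-(uv[:,1]-K[1,2])/K[1,1],-np.ones(len(uv))]@P[:3,:3].T
    o=P[:3,3]; return o+d*((z-o[2])/d[:,2])[:,None]
def pix(n,X):
    c=eyes.calibration(n);K=c["intrinsics"];P=c["pose"]
    p=(np.atleast_2d(X)-P[:3,3])@P[:3,:3]
    return np.c_[K[0,0]*p[:,0]/-p[:,2]+K[0,2],K[1,1]*-p[:,1]/-p[:,2]+K[1,2]]
E
python3 - <<'E'
from h import *
np.set_printoptions(precision=2,suppress=True)
im=cv2.imread("pics/top0.png")
a=cv2.resize(im[190:290,265:345],None,fx=5,fy=5,interpolation=cv2.INTER_CUBIC)
b=cv2.resize(im[195:255,380:440],None,fx=6.6,fy=6.6,interpolation=cv2.INTER_CUBIC)
b=cv2.copyMakeBorder(b,0,500-b.shape[0],0,0,cv2.BORDER_CONSTANT)
cv2.imwrite("pics/crop1.png",np.hstack([a,b]))
hsv=cv2.cvtColor(im,cv2.COLOR_BGR2HSV)
print(hsv[250,294],hsv[250,320],hsv[232,395],hsv[215,284])
m=cv2.inRange(hsv,(18,60,130),(35,160,255)); n,l,s,c=cv2.connectedComponentsWithStats(m)
for i in range(1,n):
    if s[i,4]>100: print("wood",s[i],c[i]); print(cv2.minAreaRect(np.argwhere(l==i)[:,::-1].astype(np.float32)))
m=cv2.inRange(hsv,(0,0,140),(179,50,255)); n,l,s,c=cv2.connectedComponentsWithStats(m)
for i in range(1,n):
    if s[i,4]>100 and 380<c[i][0]<440: print("pl",s[i],c[i]);print(cv2.boxPoints(cv2.minAreaRect(np.argwhere(l==i)[:,::-1].astype(np.float32))))
E
```

```text
[ 25  87 209] [ 11 153 188] [165   7 149] [ 11 134  97]
wood [286 228  18  41 498] [294.68 248.13]
((294.484619140625, 247.876953125), (40.0632209777832, 12.651541709899902), 82.87498474121094)
wood [207 249  15  41 495] [213.99 268.61]
((213.93423461914062, 268.76995849609375), (12.39358901977539, 40.3676872253418), 3.6913859844207764)
pl [390 211  40  29 798] [409.03 225.24]
[[388.93 234.99]
 [392.16 210.82]
 [429.69 215.83]
 [426.47 240.  ]]
```

View pics/crop1.png

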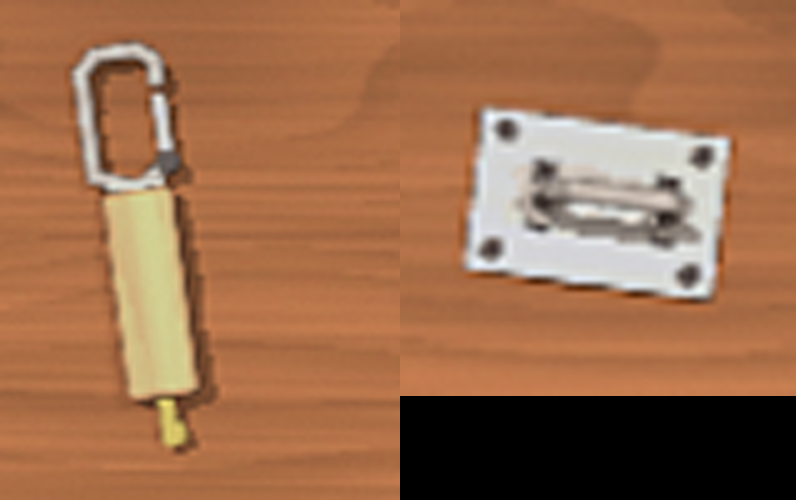

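The crop shows the fob with its hook pointing up (+x). The gate is on the right (-y), the spine on the left, and the brass key at the bottom, so the choice is confirmed. The eye plate is turned about 7° clockwise, and its near leg is at the left of the staple.

```bash
python3 - <<'E'
from h import *
np.set_printoptions(precision=1,suppress=True)
ca=lambda p:(np.array(p)+.5)/5-.5+[265,190]
cb=lambda p:(np.array(p)-[400,0]+.5)/6.6-.5+[380,195]
B=ray("top",ca([(103,195),(172,190),(198,392),(130,400)]),30)
print("block",B, np.linalg.norm(B-np.roll(B,1,0),axis=1))
mid_f=(B[0]+B[1])/2; mid_b=(B[2]+B[3])/2; d=mid_f-mid_b; yaw=np.arctan2(d[1],d[0]); u=np.array([np.cos(yaw),np.sin(yaw)]); v=np.array([-u[1],u[0]])
c=B.mean(0)[:2]; o=c+5*u; print("yaw",np.degrees(yaw),"origin",o,"grip",o+30*u)
# refine from wood mask centroid of crop, hook nose
N=ray("top",ca([(122,45)]),19)[0,:2]; print("nose front local",(N-o)@u,(N-o)@v)
for p in [(75,75),(165,80),(90,185)]: 
    X=ray("top",ca([p]),15)[0,:2]; print(p,(X-o)@u,(X-o)@v)
P=ray("top",cb([(482,107),(732,137),(712,300),(465,270)]),5)
print("plate",P,np.linalg.norm(P-np.roll(P,1,0),axis=1))
d=(P[0]+P[3]-P[1]-P[2])/2; a=np.arctan2(-d[0],d[1]); print("eye yaw",np.degrees(a))
U=np.array([np.cos(a),np.sin(a)]);V=np.array([-U[1],U[0]]); pc=P.mean(0)[:2]; E=pc+20*V; print("eye origin",E)
for X,z in [((540,190),5),((535,195),46),((690,205),46)]:
    w=ray("top",cb([X]),z)[0,:2]; print(X,(w-E)@U,(w-E)@V)
for x in(-5,0,5):
  for y,z in((0,50),(0,5),(-45,50)):
    q=pix("top",[*(E+x*U+y*V),z])[0]; print(x,y,z,(q-[380,195]+.5)*6.6-.5+[400,0], pix("scene",[*(E+x*U+y*V),z])[0])
E
```

```text
block [[576.5 116.5  30. ]
 [579.2  83.7  30. ]
 [483.5  69.7  30. ]
 [479.4 101.6  30. ]] [98.3 32.9 96.7 32.3]
yaw 8.522050243853107 origin [534.6  93.6] grip [564.2  98.1]
nose front local 117.5064568537898 -0.98825921750849
(75, 75) 106.90489211595887 23.743481439439744
(165, 80) 98.37690431487658 -19.139618783777774
(90, 185) 52.64741291295418 23.308797458363102
plate [[ 625.7 -139.     5. ]
 [ 615.4 -230.     5. ]
 [ 555.4 -222.3    5. ]
 [ 565.5 -132.8    5. ]] [60.6 91.6 60.5 90. ]
eye yaw -6.432585382407833
eye origin [ 592.7 -161.2]
(540, 190) 2.314961093690515 1.3101746897795685
(535, 195) -6.0069689710370495 7.434485404692912
(690, 205) -2.9287717594192553 -46.91873373608806
-5 0 50 [557.9 193.2] [241.4 238.6]
-5 0 5 [541.4 210.1] [242.7 254.9]
-5 -45 50 [685.9 208.6] [222.5 236.6]
0 0 50 [559.4 179.2] [240.8 239.7]
0 0 5 [542.9 196.7] [242.  256.1]
0 -45 50 [687.4 194.6] [221.8 237.8]
5 0 50 [561.  165.2] [240.1 240.9]
5 0 5 [544.4 183.2] [241.4 257.3]
5 -45 50 [688.9 180.6] [221.1 238.9]
```

```bash
python3 -m jog '{"xyz":[[0,0,-0.06],[0.04,-0.039,0],[0.04,-0.039,0],[0.04,-0.039,0],[0.04,-0.039,0],[0.04,-0.039,0],[0.04,-0.039,0],[0.04,-0.039,0]],"twist":[[0,0,0],[0,0,0],[0,0,0],[0,0,0],[0,0,0],[0,0,0],[0,0,0],[0,0,0]],"claw":[0.085,0.085,0.085,0.085,0.085,0.085,0.085,0.085]}' 60
```

```text
time: 1.1
position: [414.9, -259.1, 291.3]
ee_rot: [0.0, 0.98, 0.199, -0.0]
contact_force: [1.3, 0.2, -0.2]
gripper_width: 0.994
gripper_force: 0.0
```

```bash
python3 -m jog '{"xyz":[[0.0395,-0.0387,0],[0.0395,-0.0387,0],[0.0395,-0.0387,0],[0.0395,-0.0387,0],[0.0395,-0.0387,0],[0.0395,-0.0387,0],[0.0395,-0.0387,0],[0,0,0.03]],"twist":[[0,0,0],[0,0,0],[0,0,0],[0,0,0],[0,0,0],[0,0,0],[0,0,0],[0,0,0.15]],"claw":[0.085,0.085,0.085,0.085,0.085,0.085,0.085,0.085]}'
cat > rel.py <<'E'
# usage: rel.py x y z yawdeg -> tool shift and turn from the current pose
import sys,numpy as np
from plant import ctrl
s=ctrl.sense(); w,x,y,z=s["ee_rot"]
from scipy.spatial.transform import Rotation as R
r=R.from_quat([x,y,z,w]); X=r.as_matrix()[:,0]; yaw=np.degrees(np.arctan2(X[1],X[0]))
t=np.array([float(a) for a in sys.argv[1:4]]); np.set_printoptions(precision=2,suppress=True)
print("t",s["time"],"pos",s["position"],"yaw",yaw,"F",s["contact_force"],"shift mm",r.inv().apply(t-s["position"]),"rz",-np.radians(float(sys.argv[4])-yaw), "tilt z",r.as_matrix()[:,2])
E
python3 rel.py 564 98 0 8.4
```

```text
time: 2.1
position: [564.9, 101.4, 262.1]
ee_rot: [-0.001, 0.992, 0.127, 0.002]
contact_force: [-0.2, -0.2, -1.3]
gripper_width: 0.997
gripper_force: 0.0
t 2.1 pos [564.94 101.39 262.09] yaw 14.543153039041815 F [-0.22 -0.22 -1.33] shift mm [ -2.62   3.53 262.08] rz 0.10721824698517543 tilt z [ 0.  0. -1.]
```

```bash
python3 -m jog '{"xyz":[[-0.0026,0.0035,0],[0,0,0.05],[0,0,0.05],[0,0,0.05],[0,0,0.05],[0,0,0.03],[0,0,0.02],[0,0,0.01]],"twist":[[0,0,0.107],[0,0,0],[0,0,0],[0,0,0],[0,0,0],[0,0,0],[0,0,0],[0,0,0]],"claw":[0.085,0.085,0.085,0.085,0.085,0.085,0.085,0.085]}'
python3 rel.py 564 98 0 8.4
```

```text
time: 3.1
position: [561.8, 92.4, 0.6]
ee_rot: [0.0, 0.997, 0.072, -0.0]
contact_force: [1.2, -0.2, -0.0]
gripper_width: 0.997
gripper_force: 0.0
t 3.1 pos [561.76  92.39   0.6 ] yaw 8.23534708285635 F [ 1.23 -0.21 -0.  ] shift mm [ 3.02 -5.24  0.59] rz -0.0028737355271701123 tilt z [-0. -0. -1.]
```

```bash
python3 -m jog '{"xyz":[[0.003,-0.005,0],[0,0,0],[0,0,0],[0,0,0],[0,0,0],[0,0,0],[0,0,0],[0,0,0]],"twist":[[0,0,0],[0,0,0],[0,0,0],[0,0,0],[0,0,0],[0,0,0],[0,0,0],[0,0,0]],"claw":[0.085,0.07,0.055,0.045,0.03,0.025,0.025,0.025]}' 60
python3 rel.py 564 98 0 8.4
```

```text
time: 4.1
position: [564.4, 97.7, 1.8]
ee_rot: [0.0, 0.997, 0.072, 0.0]
contact_force: [-2.5, -0.5, 7.6]
gripper_width: 0.385
gripper_force: 59.9
t 4.1 pos [564.39  97.71   1.85] yaw 8.227044702148127 F [-2.52 -0.47  7.58] shift mm [-0.34 -0.34  1.85] rz -0.003018639406282658 tilt z [ 0. -0. -1.]
```

```bash
python3 -m jog '{"xyz":[[0,0,-0.015],[0,0,0],[-0.025,0.04,0],[-0.025,0.04,0],[0,0.045,0],[0,0.045,0],[0,0.045,0],[0,0.039,0]],"twist":[[0,0,0.1],[0,0,0.1555],[0,0,0],[0,0,0],[0,0,0],[0,0,0],[0,0,0],[0,0,0]],"claw":[0.025,0.025,0.025,0.025,0.025,0.025,0.025,0.025]}'
python3 -m jog '{"xyz":[[0,0,0],[0,0,0]],"twist":[[0,0,0],[0,0,0]],"claw":[0.025,0.025]}'
python3 rel.py 486.4 -149.2 8 -6.4
python3 - <<'E'
from h import *
im=eyes.capture("top")[:,:,::-1]; s=eyes.capture("scene")[:,:,::-1]
a=cv2.resize(im[180:300,340:450],None,fx=4.5,fy=4.5,interpolation=cv2.INTER_CUBIC)
b=cv2.resize(s[180:280,200:260],None,fx=4.5,fy=4.5,interpolation=cv2.INTER_CUBIC)
b=cv2.copyMakeBorder(b,0,a.shape[0]-b.shape[0],0,0,cv2.BORDER_CONSTANT)
cv2.imwrite("pics/c2.png",np.hstack([a,b]))
E
```

```text
time: 5.1
position: [485.7, -150.9, 16.4]
ee_rot: [0.0, 0.998, -0.056, 0.0]
contact_force: [0.6, 0.4, -1.4]
gripper_width: 0.386
gripper_force: 60.0
time: 5.35
position: [486.1, -148.7, 16.4]
ee_rot: [-0.0, 0.998, -0.056, 0.0]
contact_force: [-0.2, 0.8, -1.9]
gripper_width: 0.394
gripper_force: 60.1
t 5.35 pos [ 486.15 -148.68   16.35] yaw -6.414361849647742 F [-0.21  0.81 -1.87] shift mm [0.31 0.5  8.35] rz -0.0002506615630294781 tilt z [ 0.  0. -1.]
```

View pics/c2.png

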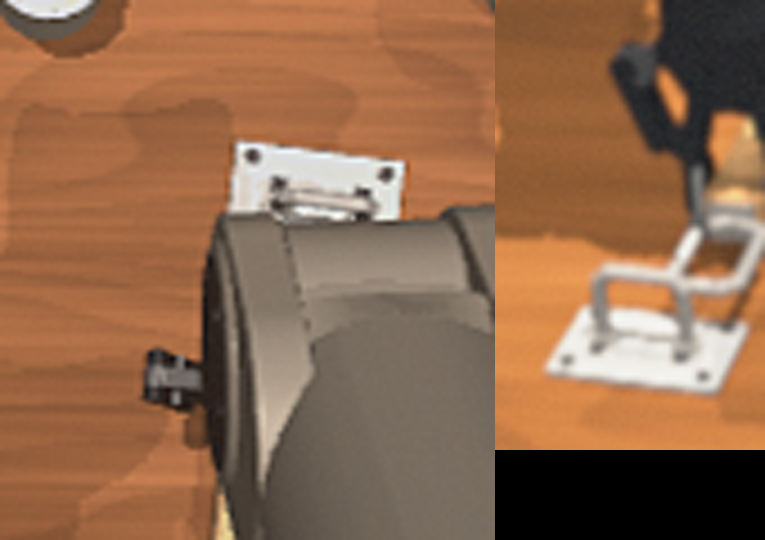

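The hook is held level, just behind the near leg (right leg in the scene crop at about (683,310)). I'll feel for the leg with the nose.

```bash
python3 -m jog '{"xyz":[[0,0,0.007],[0.004,0,0],[0.002,0,0],[0,0,0]],"twist":[[0,0,0],[0,0,0],[0,0,0],[0,0,0]],"claw":[0.025,0.025,0.025,0.025]}'
python3 -m jog '{"xyz":[[0.0015,0,0],[0.0015,0,0],[0,0,0]],"twist":[[0,0,0],[0,0,0],[0,0,0]],"claw":[0.025,0.025,0.025]}'
```

```text
time: 5.95
position: [492.4, -149.6, 9.3]
ee_rot: [-0.0, 0.998, -0.056, 0.0]
contact_force: [0.3, 0.7, -0.8]
gripper_width: 0.386
gripper_force: 60.1
time: 6.32
position: [495.2, -150.1, 9.4]
ee_rot: [-0.0, 0.998, -0.056, 0.0]
contact_force: [0.3, 0.2, -1.9]
gripper_width: 0.383
gripper_force: 60.1
```

```bash
for i in 1; do python3 -m jog '{"xyz":[[0.001,0,0],[0.001,0,0],[0,0,0]],"twist":[[0,0,0],[0,0,0],[0,0,0]],"claw":[0.025,0.025,0.025]}'; done
python3 -m jog '{"xyz":[[0.001,0,0],[0,0,0]],"twist":[[0,0,0],[0,0,0]],"claw":[0.025,0.025]}' | head -4
```

```text
time: 6.7
position: [497.1, -150.3, 9.3]
ee_rot: [-0.0, 0.998, -0.056, 0.0]
contact_force: [-0.3, 0.1, -2.2]
gripper_width: 0.39
gripper_force: 60.1
time: 6.95
position: [498.1, -150.4, 9.3]
ee_rot: [-0.0, 0.998, -0.056, -0.0]
contact_force: [-0.4, 0.1, -1.2]
```

```bash
python3 -m jog '{"xyz":[[0.001,0,0],[0,0,0]],"twist":[[0,0,0],[0,0,0]],"claw":[0.025,0.025]}' | head -4
python3 -m jog '{"xyz":[[0.001,0,0],[0,0,0]],"twist":[[0,0,0],[0,0,0]],"claw":[0.025,0.025]}' | head -4
```

```text
time: 7.2
position: [498.5, -150.5, 9.2]
ee_rot: [-0.0, 0.998, -0.056, -0.001]
contact_force: [-4.8, 0.7, -0.3]
time: 7.45
position: [498.7, -150.5, 9.0]
ee_rot: [-0.0, 0.998, -0.056, -0.001]
contact_force: [-8.2, 2.2, 2.3]
```

```bash
python3 -m jog '{"xyz":[[0.001,0,0],[0,0,0]],"twist":[[0,0,0],[0,0,0]],"claw":[0.025,0.025]}' | head -4
```

```text
time: 7.7
position: [498.8, -150.6, 8.8]
ee_rot: [-0.0, 0.998, -0.056, -0.002]
contact_force: [-13.0, 2.4, 4.0]
```

Contact puts the leg at eye x ≈ -3, which agrees with the picture. Next I back off, shift left, then move ahead.

```bash
python3 -m jog '{"xyz":[[-0.012,0,0],[0,-0.034,0],[0,0,0],[0.025,0,0],[0.025,0,0],[0,0,0],[0,0,0]],"twist":[[0,0,0],[0,0,0],[0,0,0],[0,0,0],[0,0,0],[0,0,0],[0,0,0]],"claw":[0.025,0.025,0.025,0.025,0.025,0.025,0.025]}'
python3 - <<'E'
import numpy as np
from plant import ctrl
s=ctrl.sense();d=s["position"][:2]-[498.5,-150.5];U=np.array([.9937,-.1115]);V=np.array([.1115,.9937]);print("adv",d@U,"left",d@V)
E
```

```text
time: 8.57
position: [541.8, -121.4, 9.2]
ee_rot: [0.0, 0.998, -0.056, -0.0]
contact_force: [-0.4, -0.6, -2.0]
gripper_width: 0.387
gripper_force: 60.2
adv 39.79049386394909 left 33.699509037717505
```

```bash
python3 -m jog '{"xyz":[[0,0.006,0],[0,0.0015,0],[0,0.0015,0],[0,0,0]],"twist":[[0,0,0],[0,0,0],[0,0,0],[0,0,0]],"claw":[0.025,0.025,0.025,0.025]}'|head -4
python3 -m jog '{"xyz":[[0,0.0015,0],[0,0.0015,0],[0,0,0]],"twist":[[0,0,0],[0,0,0],[0,0,0]],"claw":[0.025,0.025,0.025]}'|head -4
```

```text
time: 9.07
position: [541.6, -130.3, 9.4]
ee_rot: [-0.0, 0.998, -0.056, 0.0]
contact_force: [-0.5, -0.0, -1.4]
time: 9.45
position: [541.3, -132.6, 9.3]
ee_rot: [-0.0, 0.998, -0.056, 0.0]
contact_force: [-0.2, 3.5, -0.7]
```

```bash
python3 -m jog '{"xyz":[[0,0.002,0],[0,0.002,0],[0,0.002,0],[0,0.002,0],[0,0,0]],"twist":[[0,0,0],[0,0,0],[0,0,0],[0,0,0],[0,0,0]],"claw":[0.025,0.025,0.025,0.025,0.025]}'|head -4; cat > loc.py <<'E'
import numpy as np
from plant import ctrl
s=ctrl.sense();d=s["position"][:2]-[498.5,-150.5];U=np.array([.9937,-.1115]);V=np.array([.1115,.9937]);f=s["contact_force"][:2];print("leg at fob x %.1f y %.1f  F eye x %.1f y %.1f"%(122-d@U,-(d@V),f@U,f@V))
E
python3 loc.py
```

```text
time: 10.07
position: [540.5, -140.8, 9.3]
ee_rot: [-0.0, 0.998, -0.056, 0.0]
contact_force: [0.1, 5.9, -0.8]
leg at fob x 81.4 y -14.3  F eye x -0.6 y 5.9
```

```bash
python3 -m jog '{"xyz":[[0,0.002,0],[0,0.002,0],[0,0.002,0],[0,0.002,0],[0,0.002,0],[0,0,0]],"twist":[[0,0,0],[0,0,0],[0,0,0],[0,0,0],[0,0,0],[0,0,0]],"claw":[0.025,0.025,0.025,0.025,0.025,0.025]}'|head -4; python3 loc.py
```

```text
time: 10.82
position: [538.7, -150.8, 9.1]
ee_rot: [-0.0, 0.998, -0.056, -0.001]
contact_force: [-3.2, 4.8, 0.2]
leg at fob x 82.0 y -4.2  F eye x -3.7 y 4.4
```

```bash
python3 -m jog '{"xyz":[[-0.003,0,0],[-0.003,0,0],[-0.003,0,0],[-0.003,0,0],[0,0,0]],"twist":[[0,0,0],[0,0,0],[0,0,0],[0,0,0],[0,0,0]],"claw":[0.025,0.025,0.025,0.025,0.025]}'|head -4; python3 loc.py
```

```text
time: 11.45
position: [527.2, -150.3, 9.4]
ee_rot: [0.0, 0.998, -0.056, 0.0]
contact_force: [-0.2, 0.4, -1.4]
leg at fob x 93.5 y -3.4  F eye x -0.2 y 0.4
```

The gate force has gone, so the gate has passed. I'll draw back to the nose and then tug.

```bash
python3 -m jog '{"xyz":[[-0.003,0.001,0],[-0.003,0.001,0],[-0.003,0,0],[-0.0015,0,0],[0,0,0]],"twist":[[0,0,0],[0,0,0],[0,0,0],[0,0,0],[0,0,0]],"claw":[0.025,0.025,0.025,0.025,0.025]}'|head -4; python3 loc.py
python3 -m jog '{"xyz":[[-0.001,0,0],[-0.001,0,0],[0,0,0]],"twist":[[0,0,0],[0,0,0],[0,0,0]],"claw":[0.025,0.025,0.025]}'|head -4; python3 loc.py
```

```text
time: 12.08
position: [516.6, -150.4, 9.3]
ee_rot: [-0.0, 0.998, -0.056, -0.0]
contact_force: [-1.0, -0.2, -1.1]
leg at fob x 104.0 y -2.1  F eye x -1.0 y -0.4
time: 12.45
position: [514.7, -150.3, 9.4]
ee_rot: [-0.0, 0.998, -0.056, 0.0]
contact_force: [-1.0, 0.8, -1.1]
leg at fob x 106.0 y -2.0  F eye x -1.0 y 0.7
```

```bash
python3 -m jog '{"xyz":[[-0.001,0,0],[-0.001,0,0],[0,0,0]],"twist":[[0,0,0],[0,0,0],[0,0,0]],"claw":[0.025,0.025,0.025]}'|head -4; python3 loc.py
```

```text
time: 12.82
position: [513.6, -150.1, 9.6]
ee_rot: [-0.0, 0.998, -0.056, 0.001]
contact_force: [5.4, -1.0, -4.0]
leg at fob x 107.0 y -2.1  F eye x 5.5 y -0.4
```

```bash
python3 -m jog '{"xyz":[[-0.001,0,0],[0,0,0]],"twist":[[0,0,0],[0,0,0]],"claw":[0.025,0.025]}'|head -4; python3 loc.py
```

```text
time: 13.08
position: [513.4, -150.1, 9.8]
ee_rot: [-0.0, 0.998, -0.056, 0.002]
contact_force: [9.5, -0.8, -5.9]
leg at fob x 107.2 y -2.1  F eye x 9.5 y 0.3
```

```bash
python3 -m jog '{"xyz":[[-0.0007,0,0],[0,0,0],[0,0,0],[0,0,0],[0,0,0]],"twist":[[0,0,0],[0,0,0],[0,0,0],[0,0,0],[0,0,0]],"claw":[0.025,0.025,0.025,0.025,0.025]}'|head -4; python3 loc.py
```

```text
time: 13.7
position: [513.3, -150.0, 9.8]
ee_rot: [-0.0, 0.998, -0.056, 0.002]
contact_force: [13.0, -2.1, -8.0]
leg at fob x 107.3 y -2.1  F eye x 13.1 y -0.6
```

It held at about 13 N. Now I relieve the tug and lower the fob.

```bash
python3 -m jog '{"xyz":[[0.003,0,0],[0.003,0,0],[0,0,0.003],[0,0,0.003],[0,0,0]],"twist":[[0,0,0],[0,0,0],[0,0,0],[0,0,0],[0,0,0]],"claw":[0.025,0.025,0.025,0.025,0.025]}'|head -4; python3 loc.py
python3 -m jog '{"xyz":[[0,0,0.001],[0,0,0]],"twist":[[0,0,0],[0,0,0]],"claw":[0.025,0.025]}'|head -4;
```

```text
time: 14.32
position: [516.5, -150.4, 2.9]
ee_rot: [-0.0, 0.998, -0.056, -0.0]
contact_force: [-0.2, -0.4, -1.0]
leg at fob x 104.1 y -2.1  F eye x -0.2 y -0.4
time: 14.58
position: [516.9, -150.5, 2.3]
ee_rot: [-0.0, 0.998, -0.056, -0.0]
contact_force: [1.0, -0.2, -1.2]
```

```bash
python3 -m jog '{"xyz":[[0,0,0.0007],[0,0,0],[0,0,0]],"twist":[[0,0,0],[0,0,0],[0,0,0]],"claw":[0.025,0.025,0.025]}'|head -4;
python3 -m jog '{"xyz":[[0,0,0],[0,0,0],[0,0,0],[0,0,0],[0,0,0],[0,0,0]],"twist":[[0,0,0],[0,0,0],[0,0,0],[0,0,0],[0,0,0],[0,0,0]],"claw":[0.034,0.038,0.045,0.055,0.055,0.055]}' 20
```

```text
time: 14.95
position: [517.1, -150.6, 1.9]
ee_rot: [0.0, 0.998, -0.056, 0.0]
contact_force: [-2.1, 0.3, 6.0]
time: 15.7
position: [517.0, -150.5, 1.6]
ee_rot: [-0.0, 0.998, -0.056, 0.0]
contact_force: [-0.3, 0.9, 0.1]
gripper_width: 0.639
gripper_force: 0.0
```

```bash
python3 -m jog '{"xyz":[[0,0,-0.01],[0,0,-0.02],[0,0,-0.04],[0,0,-0.05],[0,0,-0.06],[0,-0.06,-0.04],[0,-0.06,0],[0,-0.06,0]],"twist":[[0,0,0],[0,0,0],[0,0,0],[0,0,0],[0,0,0],[0,0,0],[0,0,0],[0,0,0]],"claw":[0.055,0.055,0.055,0.055,0.055,0.055,0.055,0.055]}'|head -4
python3 -m jog '{"xyz":[[0,-0.06,0],[0,-0.06,0],[0,-0.06,0],[0,0,0],[0,0,0]],"twist":[[0,0,0],[0,0,0],[0,0,0],[0,0,0],[0,0,0]],"claw":[0.055,0.055,0.055,0.055,0.055]}'|head -4
python3 - <<'E'
from h import *
im=eyes.capture("top")[:,:,::-1]; s=eyes.capture("scene")[:,:,::-1]
a=cv2.resize(im[180:300,360:450],None,fx=4.5,fy=4.5,interpolation=cv2.INTER_CUBIC)
b=cv2.resize(s[190:280,190:270],None,fx=4.5,fy=4.5,interpolation=cv2.INTER_CUBIC)
b=cv2.copyMakeBorder(b,0,a.shape[0]-b.shape[0],0,0,cv2.BORDER_CONSTANT)
cv2.imwrite("pics/c3.png",np.hstack([a,b]))
E
```

```text
time: 16.7
position: [536.3, 22.0, 217.8]
ee_rot: [0.0, 0.998, -0.056, 0.001]
contact_force: [1.4, -0.4, 0.3]
time: 17.32
position: [556.0, 199.1, 216.6]
ee_rot: [0.0, 0.998, -0.056, -0.0]
contact_force: [-0.9, -0.1, -0.0]
```

View pics/c3.png

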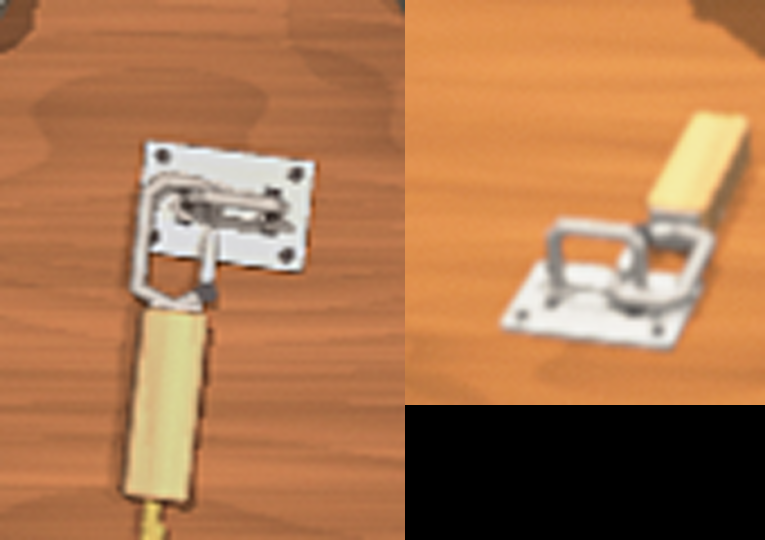

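The pictures show the nose around the near leg, with the leg inside the hook at top-crop (190,205). The gate is straight and shut from (208,235) to (205,290), and the fob lies flat.

```bash
python3 -c "
from plant import ticket; print(ticket.finish_job())"
```

```text
the job is handed in; nothing more can be done
None
```

The key fob is clipped onto the eye's near leg: it held a tug of about 13 N, the gate looks shut in the pictures, it was left lying flat, and the job was handed in at about 17 s.

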